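# Sort heat sinks by the drag of their undersides

### The job

Three look-alike finned aluminium heat sinks stand on the brown panel; some have a polished underside and slide easily, the others are raw-sawn underneath and drag, and only the feel of sliding them across the panel tells which is which. Put the polished ones in the tray with the two lugs and the raw ones in the plain tray, all standing upright and flat on the tray floor. Set them down without tipping or dropping them, and leave the breadboard, mouse and screwdriver where they are.

Things in the scene. Friction and masses are not known exactly. Their poses are not given: they have to be found in the camera images.
- panel: Fixed dark-brown laminate panel, 200 mm (x) by 350 mm (y), 10 mm thick. Origin at the centre of its underside, z up; its x axis points away from the robot within 0.2 rad. Pushed level over it (or over anything), a polished heat sink drags with 0.5 to 0.8 N, a raw one with 4 to 6.5 N. At least one of each kind, at random places; alike in look and weight.
- place_left (a point): Centre (half-way up) of the left heat sink at the start; stays with the panel when that is moved. 30 mm towards +x, 120 mm towards +y from the panel's centre, 30 mm above its top; axes are the panel's. The heat sink: 50 mm (x) by 100 mm (y) by 60 mm high, plain flat long sides, solid base 30 mm high, fins above, 0.55 to 0.75 kg.
- place_mid (a point): Centre of the middle heat sink at the start, as place_left: 30 mm towards +x from the panel's centre, 30 mm above its top.
- place_right (a point): Centre of the right heat sink at the start, as place_left: 30 mm towards +x and 120 mm towards -y from the panel's centre, 30 mm above its top.
- tray_lugs: Fixed grey tray for the polished heat sinks, 240 (x) by 150 (y) by 16 mm high outside, walls and floor 5 mm thick. A flat lug (24 mm out, 70 mm wide) on each short end tells it from the other. Origin at the centre of its underside, z up. Left or right of the panel. Room for two heat sinks, 55 mm either way from the centre along x, long axes along y.
- tray_plain: Fixed grey plastic tray for the raw heat sinks, the same in size, origin and room as tray_lugs but without lugs. It lies on the other side of the panel.
- breadboard: White breadboard, 55 by 165 by 10 mm, lying beyond the panel; leave alone. Origin at the centre of its underside.
- mouse: Black computer mouse, 110 by 62 by 33 mm, beyond the panel; leave alone. Origin at the centre of its underside.
- driver: Screwdriver 180 mm long, lying beyond the panel; leave alone. Origin at its underside.

How it is judged (in metres and radians):
At the end, for the whole second after the job is handed in: Every polished heat sink is in the tray with lugs and every raw one in the plain tray: centre within 100 mm along and 60 mm across the tray's middle, standing flat on the tray floor (height within about 5 mm, tilt under 0.08 rad), at rest (x of sink_c_c1 in the frame of tray_lugs between -0.1 and 0.1 m and y of sink_c_c1 in the frame of tray_lugs between -0.06 and 0.06 m and z of sink_c_c1 in the frame of tray_lugs between 0.032 and 0.042 m and angle between each of sink_c_c1, sink_a_c1, sink_b_c1's own z axis and vertical below 0.08 rad and linear speed of each of sink_c, sink_a, sink_b below 0.02 m/s and x of sink_a_c1 in the frame of tray_plain between -0.1 and 0.1 m and y of sink_a_c1 in the frame of tray_plain between -0.06 and 0.06 m and z of sink_a_c1 in the frame of tray_plain between 0.032 and 0.042 m and x of sink_b_c1 in the frame of tray_plain between -0.1 and 0.1 m and y of sink_b_c1 in the frame of tray_plain between -0.06 and 0.06 m and z of sink_b_c1 in the frame of tray_plain between 0.032 and 0.042 m); the robot touches nothing.
It fails at once if a heat sink is tipped over (more than about 35 degrees from upright) (angle between any of sink_a_c1, sink_b_c1, sink_c_c1's own z axis and vertical above 0.6 rad).
It fails at once if a heat sink is dropped or flung (faster than 0.7 m/s while the gripper does not touch it, as after a free fall of 25 mm) ((linear speed of sink_a above 0.7 m/s and contact force between the fingers and sink_a below 0.05 N) or (linear speed of sink_b above 0.7 m/s and contact force between the fingers and sink_b below 0.05 N) or (linear speed of sink_c above 0.7 m/s and contact force between the fingers and sink_c below 0.05 N)).
It fails at once if the breadboard, mouse or screwdriver is moved by more than 20 mm (distance of any of breadboard, mouse, driver from where it was at the start of the episode above 0.02 m).
It also fails if it takes over 72 s, if anything falls off the work surface, if the arm or the gripper's body presses on something with over 40 N, if the wrist force passes 120 N, or if a joint passes its speed limit or range.

### The arm

A 7-joint arm with a two-finger parallel gripper is mounted at the origin on the work surface. World frame = base frame: x ahead of the robot, y to its left, z up, the work surface at z = 0. Lengths are in mm, angles in rad, forces in N, time in s.
With the tool pointing down it reaches from about 400 to 875 mm from the base axis. Payload 4.4 kg.
Tool frame: the origin (TCP) lies midway between the tips of the shut fingers; the grasp point (between the pads) lies behind it (ctrl.grip_point_offset is the x of the grasp point in the tool frame, in mm); x points along the fingers, z is the direction in which the jaws open and shut, and the axes are right-handed (so a half turn about x gives the same grasp; the last joint's range is limited). The gripper opens to 85 mm and grips with 20 to 120 N. Pads are 22 mm wide; open, the fingers measure 114 mm over their backs; the gripper's body (76 mm by 85 mm) begins 54 mm behind the grasp point. The pads swing forward as they close: fully open they stand 13 mm farther back than shut.
Start: joints at [-1.333, 0.628, 0.038, 1.517, -0.027, 0.996, -0.02], TCP at [194.422, 620.256, 231.313] pointing down, gripper open.
Joint ranges: [-3.06, 3.06], [-0.37, 2.12], [-1.25, 1.32], [0.18, 2.47], [-1.1, 4.24], [0.23, 1.98], [-2.94, 2.94]. Speed limits (rad/s): [2.57, 2.57, 3.14, 3.14, 3.14, 3.14, 3.14].

### API

Orientations are given as [roll, pitch, yaw] about the fixed x, y, z axes, in that order (R = Rz(yaw) Ry(pitch) Rx(roll)).
In Python, from cell import status, eyes, ctrl gives the robot as it stands. The module is installed in compiled form; this text tells all that it offers.
- The arm moves only by the tool apply_moves, never from a script. Its argument "targets" is a list of rows, each a list of 3 entries, a list of its own where there are three numbers: the shift along the tool's x, y, z in mm, then the turn about the tool's x in degrees, then the finger opening in mm, from 0 to 85.4. In form: [[[dx, dy, dz], roll, claw], ...]. A call has 1 to 10 rows; each row shifts and turns the pose as measured when the row begins, along the tool's axes as they then stand; what a row does not reach is not made up. A row lasts 1/8 s, in which the tool goes at most 62.5 mm and 10.7 degrees, less where a joint would pass 70% of its speed; a pose out of reach is approached as far as the arm can. A call is refused whole if a number of a shift passes 62.5 or a number of a turn 10.7, either way. A call with a gripper value outside its range is refused whole. The fingers move at their own pace and stop on an object; the grip force is fixed at half the most. Time passes only in rows, so rows that do not move let the fingers close. It gives the time, the measured TCP pose, the force and the opening at its end, in the units of the state.
- status.read_state(): the state, without advancing time (a new reading comes with each control period).
- eyes.get_image(name): name is "side" or "top"; returns (picture, depth): 420x560x3 uint8, blue, green, red; 420x560 float32, mm along the optical axis (not along the pixel's ray), 0 where there is no reading.
- eyes.camera_params(name): a dict with "fx", "fy", "cx", "cy" (pixels), "dist" ([k1, k2, p1, p2, k3] as OpenCV has them; the pictures are not rectified), "R" (3x3) and "t" (3): a world point X has camera coordinates R X + t. Camera axes: x right, y down, z forward; pixel columns grow to the right and rows downward; lengths in mm; the calibration is good to about 2 mm. A picture is of the moment at which its call begins. camera_params takes no time and is no camera call.
- ctrl.finish_job(): hands the job in, once; it reports no verdict.
The state is a dict: "clock": time; "qpos": joint angles; "qd": joint speeds; "tau": joint torques, N m; "eef_pos": TCP position; "tool_rot": TCP orientation; "force": force on the tool from outside, world axes, zero at the start; "torque": the same for the moment, N m; "width": finger opening in mm.
Only numpy, scipy, OpenCV 4.12 (cv2) and the standard library are available. Lean on these libraries where they do the work, as an engineer would, in place of code of your own. Each camera call takes 0.05 s, during which the arm holds its last target.

## Working session

There is one attempt and no reset: what is moved stays moved. The work goes in short steps, Python scripts to look and compute and a tool call to move; the robot and the scene stay as the last step left them, time stands still between calls to the robot, and variables do not carry over. Pictures are saved under pics/ and viewed, and the job is handed in when it is done.

Besides the shell and the picture viewer there is one more tool, called after ">>>" as name([rows], argument=value, ...), one row to a line, values as JSON. apply_moves: Moves the arm, as the interface text tells. Its arguments: {"type":"object","properties":{"targets":{"type":"array"}},"required":["targets"]}

```bash
mkdir -p pics
python3 - <<'E'
from cell import status, eyes, ctrl
import cv2,numpy as np
print(status.read_state(), ctrl.grip_point_offset)
for n in ("side","top"):
    im,d=eyes.get_image(n); cv2.imwrite(f"pics/{n}0.png",im); np.savez(f"{n}0.npz",im=im,d=d)
    print(n,eyes.camera_params(n))
E
```

```text
{'clock': 0.0, 'qpos': array([-1.33280294,  0.62934529,  0.0384348 ,  1.51832805, -0.02699134,
        0.99629708, -0.02000707]), 'qd': array([ 1.11428629e-03,  4.57946805e-04, -2.20496746e-05,  2.99512891e-04,
       -4.33445801e-04,  8.64965273e-04,  4.22851812e-04]), 'tau': array([-3.01923328e-04, -5.63393748e+01,  1.22581903e+00, -1.93446708e+01,
        1.08333942e-02,  1.02764368e-02,  1.00062508e-05]), 'eef_pos': array([194.23185312, 619.67002671, 230.40227218]), 'tool_rot': array([-3.12720941,  1.56893637, -1.86020214]), 'force': array([-0.3785706 ,  0.34223456, -0.46262578]), 'torque': array([ 0.00679284,  0.01160724, -0.02845023]), 'width': 85.67905510807539} -18.700000000000003
side {'fx': 398.45770339529446, 'fy': 398.45770339529446, 'cx': 282.3634900765066, 'cy': 201.15031895844245, 'dist': array([-0.10718986,  0.        ,  0.        ,  0.        ,  0.        ]), 'R': array([[ 0.84028328, -0.54188663, -0.01681928],
       [-0.35949273, -0.53369311, -0.76546498],
       [ 0.40581891,  0.64925383, -0.6432577 ]]), 't': array([-526.49171279,  280.46865663,  822.12188424])}
top {'fx': 433.1232824193059, 'fy': 433.1232824193059, 'cx': 286.1203404781719, 'cy': 207.23276812849318, 'dist': array([-0.03803164,  0.        ,  0.        ,  0.        ,  0.        ]), 'R': array([[ 0.01040474, -0.99986577, -0.01265614],
       [-0.98866538, -0.00839077, -0.14990117],
       [ 0.14977486,  0.01407237, -0.98861998]]), 't': array([  -4.38212423,  627.96757507, 1112.08729224])}
```

View pics/top0.png

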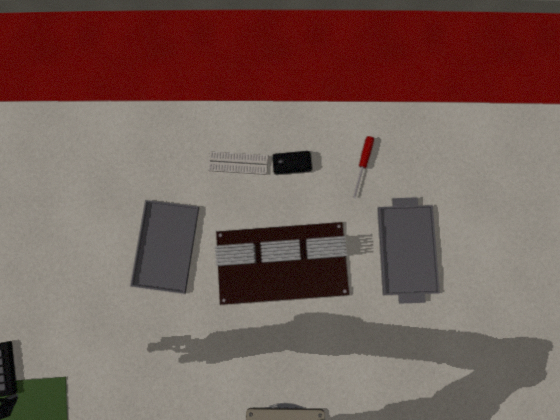

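View pics/side0.png

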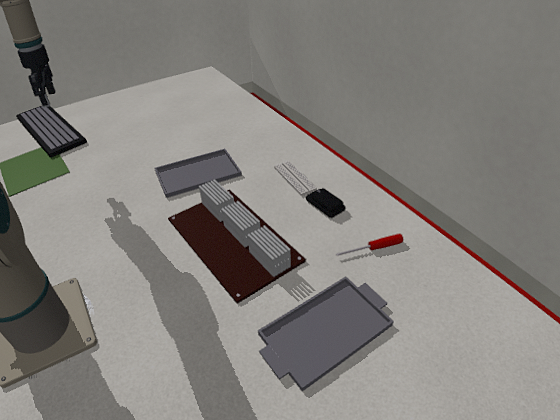

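The top view shows the panel at about (283,263) with the three sinks along row 250. The plain tray is on the left at (166,246) and the lugged tray on the right at (408,250). Next I'll measure them.

```bash
cat > h.py <<'E'
import cv2,numpy as np
from cell import eyes,status
def ray(n,uv,z):
    c=eyes.camera_params(n);K=np.array([[c['fx'],0,c['cx']],[0,c['fy'],c['cy']],[0,0,1]])
    p=cv2.undistortPoints(np.array(uv,float).reshape(-1,1,2),K,c['dist']).reshape(-1,2)
    R=np.array(c['R']);C=-R.T@c['t'];d=np.c_[p,np.ones(len(p))]@R
    s=(z-C[2])/d[:,2];return C+d*s[:,None]
def big(mask,k=1):
    cs,_=cv2.findContours(mask.astype(np.uint8),cv2.RETR_EXTERNAL,cv2.CHAIN_APPROX_NONE)
    return sorted(cs,key=cv2.contourArea)[::-1][:k]
def rect(c,n,z):
    P=ray(n,c.reshape(-1,2),z)[:,:2].astype(np.float32); return cv2.minAreaRect(P)
E
python3 - <<'E'
from h import *
f=np.load('top0.npz');im=f['im'].astype(int);d=f['d']
for p in [(166,246),(408,250),(283,285),(235,253),(281,250),(327,246),(408,203),(410,297),(300,350),(120,250)]:
    print(p,im[p[1],p[0]],d[p[1],p[0]])
# world z map
c=eyes.camera_params('top');K=np.array([[c['fx'],0,c['cx']],[0,c['fy'],c['cy']],[0,0,1]])
h,w=d.shape;uv=np.stack(np.meshgrid(np.arange(w),np.arange(h)),-1).reshape(-1,1,2).astype(float)
p=cv2.undistortPoints(uv,K,c['dist']).reshape(-1,2)
X=(np.c_[p,np.ones(len(p))]*d.reshape(-1,1)-c['t'])@c['R'];X=X.reshape(h,w,3);np.save('X0.npy',X)
for p in [(166,246),(408,250),(283,285),(235,253),(281,250),(327,246),(300,350)]: print(p,X[p[1],p[0]].round(1))
E
```

```text
(166, 246) [70 68 71] 1193.1978
(408, 250) [76 75 77] 1179.2328
(283, 285) [17 16 36] 1163.609
(235, 253) [108 110 111] 1121.5934
(281, 250) [102 102 105] 1124.4677
(327, 246) [108 108 110] 1119.3008
(408, 203) [76 73 74] 1185.1365
(410, 297) [81 77 80] 1152.2698
(300, 350) [89 95 99] 1150.3795
(120, 250) [135 146 150] 1193.9827
(166, 246) [523.7 333.1   2. ]
(408, 250) [ 518.9 -332.1    6. ]
(283, 285) [421.7   8.2  11.9]
(235, 253) [503.7 132.5  68.6]
(281, 250) [512.8  13.4  65.4]
(327, 246) [ 524.  -105.5   70.6]
(300, 350) [250.5 -38.8  -1.3]
```

Run:
```python
from h import *
f=np.load('top0.npz');im=f['im'].astype(int);X=np.load('X0.npy')
b,g,r=im[...,0],im[...,1],im[...,2]
out=f['im'].copy()
def show(n,c,z):
    q=rect(c,'top',z); print(n,np.round(q[0],1),np.round(q[1],1),round(q[2],1), np.round(cv2.boxPoints(q)).tolist())
    cv2.drawContours(out,[c],-1,(0,255,0),1)
roi=np.zeros(b.shape,bool);roi[215:310,205:355]=1
pm=roi&(r-g>8)&(r<90); 
sk=roi&(X[...,2]>45)
show('panel',big(pm|sk&False)[0],10)
show('panelhull',cv2.convexHull(big(pm)[0]),10)
for c in big(sk,3): show('sink',c,70)
for nm,(u0,u1) in dict(L=(115,212),R=(366,450)).items():
    roi=np.zeros(b.shape,bool);roi[190:308,u0:u1]=1
    m=roi&(g<88)&(abs(r-b)<12)&(abs(g-b)<8)
    m=cv2.morphologyEx(m.astype(np.uint8),cv2.MORPH_OPEN,np.ones((3,3)))
    c=big(m)[0]; show(nm,c,16)
    m2=cv2.morphologyEx(m,cv2.MORPH_OPEN,np.ones((45,45)) if nm=='R' else np.ones((3,3)))
    show(nm+' body',big(m2)[0],16)
cv2.imwrite('pics/seg0.png',cv2.resize(out[130:320,110:460],None,fx=2.2,fy=2.2,interpolation=cv2.INTER_NEAREST))
```

```text
panel [481.7  13.3] [198.3 348.8] 4.8 [[368.0, 179.0], [398.0, -169.0], [595.0, -152.0], [566.0, 195.0]]
panelhull [481.7  13.3] [198.3 348.8] 4.8 [[368.0, 179.0], [398.0, -169.0], [595.0, -152.0], [566.0, 195.0]]
sink [504.8 133.8] [ 41.8 102.3] 5.0 [[480.0, 183.0], [488.0, 81.0], [530.0, 85.0], [521.0, 187.0]]
sink [ 529.3 -102.9] [ 33.1 102.1] 4.9 [[508.0, -53.0], [517.0, -155.0], [550.0, -152.0], [541.0, -51.0]]
sink [519.3  15.6] [33.1 99.9] 4.9 [[498.0, 64.0], [507.0, -36.0], [540.0, -33.0], [531.0, 67.0]]
L [524.3 330.9] [154.3 238.7] 83.3 [[397.0, 268.0], [634.0, 240.0], [652.0, 394.0], [415.0, 422.0]]
L body [524.3 330.9] [154.3 238.7] 83.3 [[397.0, 268.0], [634.0, 240.0], [652.0, 394.0], [415.0, 422.0]]
R [ 520.7 -329.8] [282.7 153.1] 2.4 [[376.0, -259.0], [383.0, -412.0], [665.0, -400.0], [659.0, -247.0]]
R body [ 520.  -328.3] [232.6 149.9] 0.4 [[403.0, -254.0], [404.0, -404.0], [637.0, -403.0], [636.0, -253.0]]
```

View pics/seg0.png

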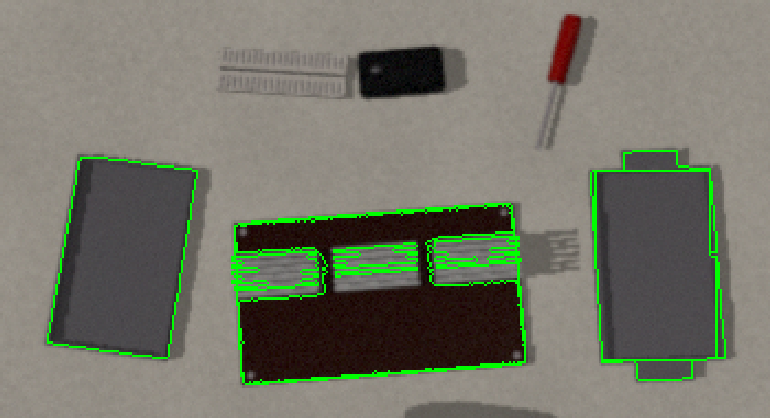

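```bash
cat >> h.py <<'E'
from scipy.spatial.transform import Rotation as Ro
def tool():
    s=status.read_state(); R=Ro.from_euler('xyz',s['tool_rot']).as_matrix(); return s,R
def plan(x,y,z,yaw):
    "yaw deg = desired world heading of tool z (mod 180)"
    s,R=tool(); cur=np.degrees(np.arctan2(R[1,2],R[0,2]))
    d=(yaw-cur+90)%180-90   # world ccw
    roll=d*np.sign(R[2,0])
    rel=np.array([x,y,z])-s['eef_pos']
    print('t',round(float(s['clock']),2),'pos',s['eef_pos'].round(1),'zhead',round(cur,2),'tilt',R[:,0].round(3),'F',s['force'].round(2),'w',round(float(s['width']),1),'q7',round(s['qpos'][6],2))
    print('shift now',(R.T@rel).round(1),'roll',round(roll,2),'shift after roll',((R@Ro.from_euler('x',roll,degrees=True).as_matrix()).T@rel).round(1))
E
python3 -c "
from h import *
plan(511,16,140,4.8)"
```

```text
t 0.1 pos [194.2 619.7 230.5] zhead 72.59 tilt [-0.001 -0.002 -1.   ] F [ 0.47 -0.19 -0.27] w 85.5 q7 -0.02
shift now [  91.3 -482.8 -481.2] roll 67.79 shift after roll [  91.3 -628.   265.2]
```

>>> apply_moves([
  [[0,-42,-42],0,85],
  [[0,-42,-42],0,85],
  [[0,-42,-42],0,85],
  [[0,-42,-42],0,85],
  [[0,-42,-42],0,85],
  [[0,-42,-42],0,85],
  [[0,-42,-42],0,85],
  [[0,-42,-42],0,85],
  [[0,-42,-42],0,85],
  [[0,-42,-42],0,85],
])

```text
clock: 1.35
eef_pos: [475.6, 82.5, 227.5]
tool_rot: [2.37, 1.568, -2.635]
force: [1.2, 0.3, 0.0]
width: 85.0
```

>>> apply_moves([
  [[0,0,0],10,85],
  [[0,0,0],10,85],
  [[0,0,0],10,85],
  [[0,0,0],10,85],
  [[0,0,0],10,85],
  [[0,0,0],10,85],
  [[0,0,0],5,85],
])

```text
clock: 2.22
eef_pos: [476.4, 73.4, 225.9]
tool_rot: [-2.512, 1.564, -2.42]
force: [0.0, -0.4, 0.3]
width: 85.1
```

```bash
python3 -c "
from h import *
plan(511,16,140,4.8)"
```

```text
t 2.23 pos [476.4  73.4 225.9] zhead 5.3 tilt [-0.005 -0.004 -1.   ] F [ 0.02 -0.43  0.34] w 85.1 q7 0.13
shift now [ 86.  -60.   29.6] roll 0.5 shift after roll [ 86.  -59.8  30.1]
```

>>> apply_moves([
  [[20,-30,15],0,85],
  [[40,-30,15],0,85],
  [[20,0,0],0,85],
  [[0,0,0],0,85],
])

```text
clock: 2.72
eef_pos: [512.6, 16.2, 143.3]
tool_rot: [-2.55, 1.564, -2.455]
force: [0.4, 0.8, 0.7]
width: 85.3
```

Run:
```python
from h import *
plan(511.6,15.8,18,4.8)
im,d=eyes.get_image('side');cv2.imwrite('pics/s1.png',im)
```

```text
t 2.73 pos [512.6  16.2 143.3] zhead 5.45 tilt [-0.005 -0.004 -1.   ] F [0.43 0.76 0.71] w 85.3 q7 0.33
shift now [125.4   0.2  -0.4] roll 0.65 shift after roll [125.4   0.2  -0.4]
```

View pics/s1.png

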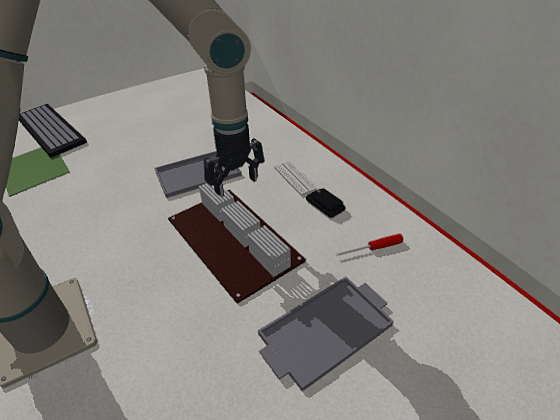

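The gripper is above the middle sink with its jaws across x, fingers at about (213,170) and (257,160). Descending now.

>>> apply_moves([
  [[30,0,0],0.6,85],
  [[30,0,0],0,85],
  [[30,0,0],0,85],
  [[20,0,0],0,85],
  [[14,0,0],0,85],
  [[0,0,0],0,85],
  [[0,0,0],0,85],
])

```text
clock: 3.65
eef_pos: [520.1, 18.8, 24.2]
tool_rot: [-0.267, 1.559, -0.178]
force: [-0.1, -0.1, 0.2]
width: 85.0
```

Run:
```python
from h import *
plan(511.6,15.8,18,4.8)
```

```text
t 3.65 pos [520.1  18.8  24.2] zhead 5.14 tilt [ 0.012 -0.002 -1.   ] F [-0.07 -0.12  0.22] w 85.0 q7 0.41
shift now [ 6.1 -2.2 -8.8] roll 0.34 shift after roll [ 6.1 -2.2 -8.7]
```

>>> apply_moves([
  [[4,0,4],0.3,85],
  [[0,0,4],0,85],
])

```text
clock: 3.9
eef_pos: [529.3, 19.6, 21.5]
tool_rot: [-0.221, 1.557, -0.136]
force: [0.5, 0.3, 0.7]
width: 85.0
```

>>> apply_moves([
  [[0,0,4],0,85],
])

```text
clock: 4.03
eef_pos: [531.1, 20.0, 21.3]
tool_rot: [-0.252, 1.562, -0.168]
force: [-6.5, -0.5, 2.0]
width: 84.7
```

>>> apply_moves([
  [[0,0,4],0,85],
])

```text
clock: 4.15
eef_pos: [531.3, 20.1, 21.0]
tool_rot: [-0.775, 1.569, -0.69]
force: [-8.3, -1.3, 4.9]
width: 85.0
```

>>> apply_moves([
  [[0,0,4],0,85],
])

```text
clock: 4.28
eef_pos: [531.1, 20.1, 20.7]
tool_rot: [-3.128, 1.564, -3.044]
force: [-7.0, -0.1, 6.6]
width: 84.6
```

>>> apply_moves([
  [[0,0,4],0,85],
])

```text
clock: 4.4
eef_pos: [530.8, 20.1, 20.4]
tool_rot: [3.074, 1.555, -3.126]
force: [-7.8, -1.3, 6.8]
width: 84.9
```

>>> apply_moves([
  [[0,0,4],0,85],
])

```text
clock: 4.53
eef_pos: [530.6, 20.1, 20.2]
tool_rot: [3.05, 1.547, 3.133]
force: [-8.2, -1.1, 5.9]
width: 85.0
```

>>> apply_moves([
  [[-1,0,9],0,85],
])

```text
clock: 4.65
eef_pos: [535.3, 20.6, 20.5]
tool_rot: [3.042, 1.538, 3.124]
force: [-2.9, 0.4, -1.8]
width: 85.1
```

Run:
```python
from h import *
plan(511.6,15.8,18,4.8)
im,d=eyes.get_image('side');cv2.imwrite('pics/s2.png',im[100:300,120:400].repeat(2,0).repeat(2,1))
im,d=eyes.get_image('top');cv2.imwrite('pics/t2.png',im[200:320,190:370].repeat(4,0).repeat(4,1))
```

```text
t 4.65 pos [535.3  20.6  20.5] zhead 4.72 tilt [-0.032  0.001 -0.999] F [-2.88  0.44 -1.84] w 85.1 q7 0.39
shift now [  3.3  -2.9 -23.9] roll -0.08 shift after roll [  3.3  -2.8 -24. ]
```

View pics/s2.png

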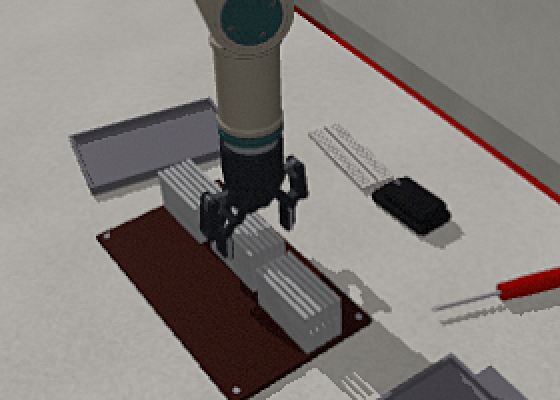

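View pics/t2.png

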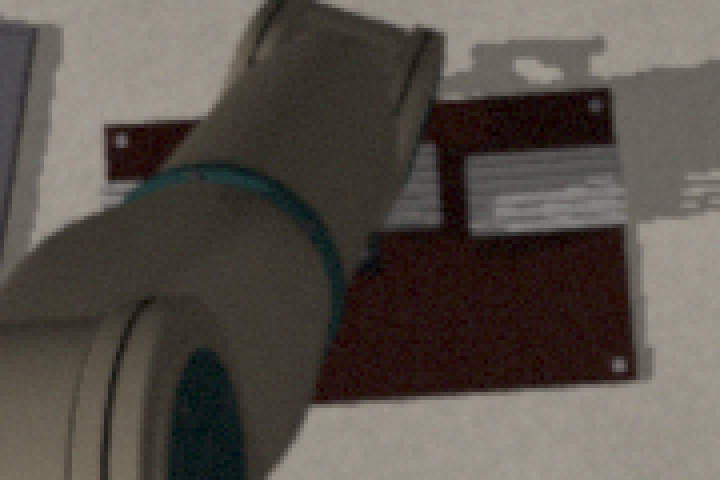

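The middle sink held at about 7–8 N and only crept when pushed harder, so it is raw. Next I centre on it and grip.

>>> apply_moves([
  [[2,-2,-9],0,85],
  [[0,0,-9],0,85],
  [[0,0,0],0,48],
  [[0,0,0],0,40],
  [[0,0,0],0,40],
  [[0,0,0],0,40],
])

```text
clock: 5.5
eef_pos: [520.9, 17.0, 20.0]
tool_rot: [3.05, 1.548, 3.133]
force: [-0.6, 0.3, -1.0]
width: 49.3
```

Run:
```python
from h import *
plan(511.6,15.8,18,4.8)
```

```text
t 5.5 pos [520.9  17.   20. ] zhead 4.74 tilt [-0.023  0.    -1.   ] F [-0.55  0.34 -1.  ] w 49.3 q7 0.4
shift now [ 2.2 -0.4 -9.3] roll -0.06 shift after roll [ 2.2 -0.4 -9.3]
```

>>> apply_moves([
  [[-10,0,0],0,40],
  [[-25,0,0],0,40],
  [[-35,0,0],0,40],
  [[-35,0,0],0,40],
  [[0,0,0],6,40],
  [[0,0,0],6,40],
])

```text
clock: 6.25
eef_pos: [522.4, 18.0, 127.0]
tool_rot: [-3.014, 1.544, 3.138]
force: [0.2, -0.2, -7.2]
width: 49.4
```

Run:
```python
from h import *
plan(573.7,325,120,-6.7)
im,d=eyes.get_image('side');cv2.imwrite('pics/s3.png',im[50:300,100:400].repeat(2,0).repeat(2,1))
```

```text
t 6.25 pos [522.4  18.  127. ] zhead -7.54 tilt [-0.027  0.    -1.   ] F [ 0.18 -0.2  -7.22] w 49.4 q7 0.18
shift now [  5.7 311.1  10.8] roll -0.84 shift after roll [  5.7 310.9  15.3]
```

View pics/s3.png

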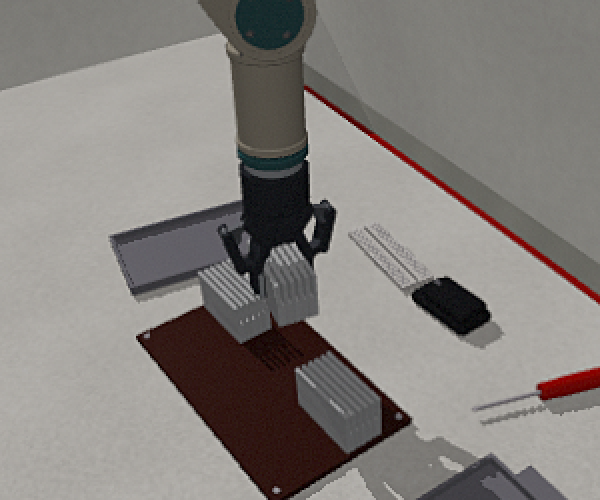

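The sink hangs upright in the grip at about (290,285), and the wrist reads 7.2 N. Carrying it to the plain tray.

>>> apply_moves([
  [[0,25,1],-0.8,40],
  [[0,40,2],0,40],
  [[0,45,2],0,40],
  [[0,45,2],0,40],
  [[0,45,2],0,40],
  [[0,45,2],0,40],
  [[0,40,2],0,40],
  [[0,20,2],0,40],
  [[0,0,0],0,40],
])

```text
clock: 7.42
eef_pos: [570.0, 328.4, 119.5]
tool_rot: [-2.876, 1.536, -2.982]
force: [0.7, -0.1, -6.5]
width: 49.2
```

Run:
```python
from h import *
plan(573.7,325,40,-6.7)
im,d=eyes.get_image('side');cv2.imwrite('pics/s4.png',im[0:250,100:400].repeat(2,0).repeat(2,1))
```

```text
t 7.42 pos [570.  328.4 119.5] zhead -6.1 tilt [-0.035 -0.006 -0.999] F [ 0.71 -0.09 -6.47] w 49.2 q7 -0.3
shift now [79.3 -2.2  6.7] roll 0.6 shift after roll [79.3 -2.2  6.7]
```

View pics/s4.png

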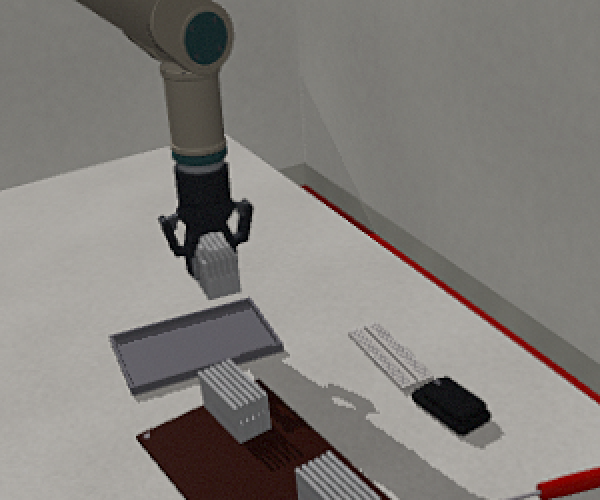

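The sink hangs over the plain tray's far half. Lowering.

>>> apply_moves([
  [[20,-2,5],0.6,40],
  [[30,0,0],0,40],
  [[25,0,0],0,40],
  [[12,0,0],0,40],
  [[5,0,0],0,40],
  [[0,0,0],0,40],
])

```text
clock: 8.22
eef_pos: [572.2, 312.1, 20.9]
tool_rot: [-2.658, 1.53, -2.787]
force: [0.7, -1.1, -6.3]
width: 49.4
```

Run:
```python
from h import *
plan(573.7,325,15,-6.7)
```

```text
t 8.22 pos [572.2 312.1  20.9] zhead -7.44 tilt [-0.038 -0.014 -0.999] F [ 0.69 -1.09 -6.32] w 49.4 q7 -0.25
shift now [ 5.6 13.1  0. ] roll -0.74 shift after roll [ 5.6 13.1  0.2]
```

>>> apply_moves([
  [[0,11,0],0,40],
  [[3,0,0],0,40],
  [[2,0,0],0,40],
  [[2,0,0],0,40],
])

```text
clock: 8.72
eef_pos: [575.1, 325.5, 15.9]
tool_rot: [-2.694, 1.535, -2.822]
force: [-1.3, -1.2, -0.1]
width: 49.2
```

Run:
```python
from h import *
plan(573.7,325,15,-6.7)
```

```text
t 8.72 pos [575.1 325.5  15.9] zhead -7.36 tilt [-0.034 -0.011 -0.999] F [-1.28 -1.25 -0.07] w 49.2 q7 -0.27
shift now [ 0.9 -0.6 -1.3] roll -0.66 shift after roll [ 0.9 -0.6 -1.3]
```

The wrist load dropped to zero, so the sink is standing on the floor. Releasing.

>>> apply_moves([
  [[2,0,0],0,52],
  [[0,0,0],0,58],
  [[0,0,0],0,66],
  [[0,0,0],0,72],
  [[-30,0,0],0,72],
  [[-40,0,0],0,80],
  [[-40,0,0],0,85],
])

```text
clock: 9.6
eef_pos: [579.2, 325.8, 126.4]
tool_rot: [-2.669, 1.535, -2.798]
force: [0.6, 0.9, -0.9]
width: 84.9
```

Run:
```python
from h import *
plan(501.5,135.4,130,4.8)
im,d=eyes.get_image('side');cv2.imwrite('pics/s5.png',im[50:300,100:400].repeat(2,0).repeat(2,1))
```

```text
t 9.6 pos [579.2 325.8 126.4] zhead -7.43 tilt [-0.034 -0.012 -0.999] F [ 0.56  0.94 -0.88] w 84.9 q7 -0.32
shift now [   1.4 -198.8  -52.5] roll -12.23 shift after roll [   1.4 -183.2  -93.4]
```

View pics/s5.png

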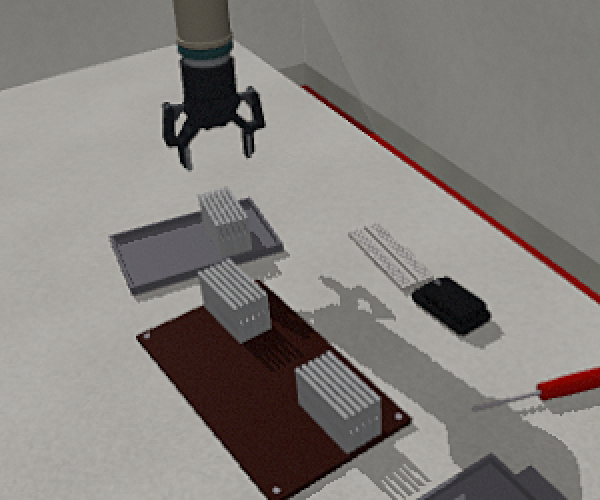

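The first sink stands upright in the plain tray at about (225,220). Next is the left sink.

>>> apply_moves([
  [[0,0,0],-6,85],
  [[0,0,0],-6,85],
  [[0,-45,-24],0,85],
  [[0,-45,-24],0,85],
  [[0,-45,-24],0,85],
  [[0,-45,-24],0,85],
  [[0,0,0],0,85],
])

```text
clock: 10.52
eef_pos: [503.9, 134.6, 138.3]
tool_rot: [-2.945, 1.555, -2.857]
force: [1.2, 1.1, -0.2]
width: 84.7
```

Run:
```python
from h import *
plan(497,135.4,22,4.8)
```

```text
t 10.53 pos [503.9 134.6 138.3] zhead 5.02 tilt [-0.015 -0.004 -1.   ] F [ 1.18  1.13 -0.23] w 84.7 q7 0.13
shift now [116.4   1.7  -5. ] roll 0.22 shift after roll [116.4   1.7  -5. ]
```

>>> apply_moves([
  [[25,1,-3],0,85],
  [[25,0,-3],0,85],
  [[0,0,0],0,85],
])

```text
clock: 10.9
eef_pos: [500.0, 137.0, 88.6]
tool_rot: [-3.071, 1.561, -2.983]
force: [0.2, 0.5, 0.5]
width: 85.0
```

Run:
```python
from h import *
plan(499,135.4,22,4.8)
```

```text
t 10.9 pos [500.  137.   88.6] zhead 5.04 tilt [-0.01  -0.002 -1.   ] F [0.22 0.5  0.53] w 85.0 q7 0.17
shift now [66.6 -1.5 -0.5] roll 0.24 shift after roll [66.6 -1.5 -0.5]
```

>>> apply_moves([
  [[25,-1,0],0,85],
  [[22,0,0],0,85],
  [[18,0,0],0,85],
  [[0,0,0],0,85],
])

```text
clock: 11.4
eef_pos: [505.3, 139.8, 25.4]
tool_rot: [1.708, 1.569, 1.799]
force: [0.5, 0.7, 0.7]
width: 84.9
```

Run:
```python
from h import *
plan(499,135.4,22,4.8)
```

```text
t 11.4 pos [505.3 139.8  25.4] zhead 5.22 tilt [-0.     0.002 -1.   ] F [0.49 0.73 0.71] w 84.9 q7 0.22
shift now [ 3.4 -3.8 -6.7] roll 0.42 shift after roll [ 3.4 -3.9 -6.7]
```

>>> apply_moves([
  [[4,-3,-7],0,85],
  [[0,0,-7],0,85],
  [[0,0,0],0,85],
])

```text
clock: 11.78
eef_pos: [492.4, 136.1, 23.5]
tool_rot: [0.683, 1.566, 0.775]
force: [0.1, -0.4, -0.5]
width: 85.1
```

>>> apply_moves([
  [[0,0,-5],0,85],
])

```text
clock: 11.9
eef_pos: [488.0, 135.8, 24.0]
tool_rot: [0.544, 1.565, 0.636]
force: [0.1, -0.6, 0.8]
width: 84.8
```

>>> apply_moves([
  [[0,0,-5],0,85],
])

```text
clock: 12.02
eef_pos: [484.1, 135.5, 24.4]
tool_rot: [0.355, 1.562, 0.447]
force: [4.3, 0.2, 0.8]
width: 84.8
```

>>> apply_moves([
  [[0,0,-5],0,85],
])

```text
clock: 12.15
eef_pos: [480.9, 135.3, 24.8]
tool_rot: [0.244, 1.558, 0.335]
force: [3.9, 0.4, -0.2]
width: 85.3
```

>>> apply_moves([
  [[0,0,-5],0,85],
])

```text
clock: 12.28
eef_pos: [476.7, 134.9, 25.0]
tool_rot: [0.202, 1.556, 0.294]
force: [3.0, 0.4, -0.8]
width: 85.1
```

>>> apply_moves([
  [[0,0,-5],0,85],
])

```text
clock: 12.4
eef_pos: [472.1, 134.4, 25.0]
tool_rot: [0.179, 1.555, 0.271]
force: [3.6, 0.7, -0.3]
width: 85.2
```

>>> apply_moves([
  [[0,0,-4],0,85],
])

```text
clock: 12.52
eef_pos: [468.0, 134.0, 25.0]
tool_rot: [0.174, 1.554, 0.265]
force: [3.3, -0.1, -1.6]
width: 85.0
```

>>> apply_moves([
  [[0,0,-4],0,85],
])

```text
clock: 12.65
eef_pos: [463.9, 133.6, 24.9]
tool_rot: [0.172, 1.554, 0.264]
force: [3.9, -0.6, -0.6]
width: 84.9
```

>>> apply_moves([
  [[0,0,-4],0,85],
])

```text
clock: 12.78
eef_pos: [459.7, 133.2, 24.8]
tool_rot: [0.166, 1.554, 0.257]
force: [3.0, -0.3, -0.5]
width: 85.1
```

Run:
```python
from h import *
plan(497,135.4,20,4.8)
im,d=eyes.get_image('side');cv2.imwrite('pics/s6.png',im[50:300,100:400].repeat(2,0).repeat(2,1))
plan(497,135.4,20,4.8)
```

```text
t 12.78 pos [459.7 133.2  24.8] zhead 5.22 tilt [ 0.016  0.004 -1.   ] F [ 2.96 -0.27 -0.51] w 85.1 q7 0.28
shift now [ 5.4 -1.2 37.3] roll 0.42 shift after roll [ 5.4 -0.9 37.3]
t 12.82 pos [458.7 133.1  24.7] zhead 5.23 tilt [ 0.015  0.004 -1.   ] F [ 1.81 -0.33 -0.65] w 85.1 q7 0.28
shift now [ 5.3 -1.2 38.3] roll 0.43 shift after roll [ 5.3 -0.9 38.3]
```

View pics/s6.png

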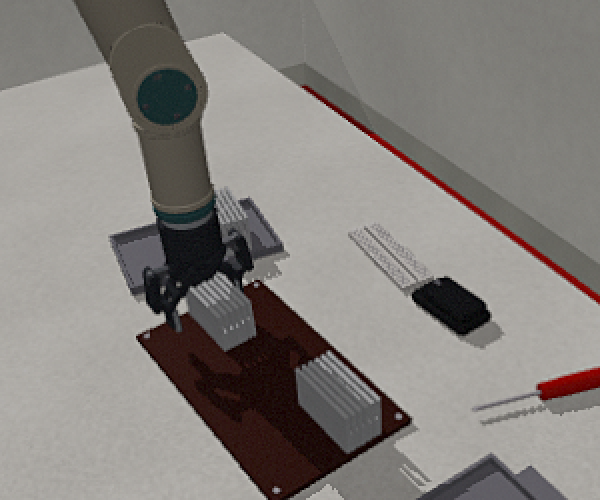

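The sink slid steadily about 30 mm at 3–4 N. That is well above the polished 0.5–0.8 N and close to the raw range, so I take it as raw. I'll still compare it with the right one. Gripping it.

>>> apply_moves([
  [[2,1,9],0,85],
  [[2,1,8],0,85],
  [[0,0,0],0,48],
  [[0,0,0],0,40],
  [[0,0,0],0,40],
  [[0,0,0],0,40],
])

```text
clock: 13.58
eef_pos: [475.3, 136.8, 20.6]
tool_rot: [0.236, 1.558, 0.328]
force: [1.2, -0.2, -1.6]
width: 49.4
```

Run:
```python
from h import *
plan(474.3,336.8,20,-6.7)
```

```text
t 13.57 pos [475.3 136.8  20.6] zhead 5.25 tilt [ 0.012  0.004 -1.   ] F [ 1.17 -0.23 -1.6 ] w 49.4 q7 0.28
shift now [  1.4 199.2  17.3] roll 11.95 shift after roll [  1.4 198.5 -24.3]
```

>>> apply_moves([
  [[-10,0,0],0,40],
  [[-25,0,0],0,40],
  [[-30,0,0],0,40],
  [[-30,0,0],0,40],
  [[0,0,0],6,40],
  [[0,0,0],6,40],
  [[0,30,-3],0,40],
  [[0,40,-5],0,40],
  [[0,45,-5],0,40],
  [[0,40,-5],0,40],
])

```text
clock: 14.82
eef_pos: [462.0, 289.9, 116.5]
tool_rot: [-2.792, 1.555, -2.926]
force: [0.6, -0.7, -5.3]
width: 49.5
```

Run:
```python
from h import *
plan(474.3,334,20,-6.7)
```

```text
t 14.82 pos [462.  289.9 116.5] zhead -7.69 tilt [-0.015 -0.003 -1.   ] F [ 0.57 -0.75 -5.33] w 49.5 q7 -0.24
shift now [96.1 45.9  7.7] roll -0.99 shift after roll [96.1 45.8  8.5]
```

>>> apply_moves([
  [[0,30,5],-1,40],
  [[0,13,3],0,40],
  [[0,0,0],0,40],
  [[25,0,0],0,40],
  [[25,0,0],0,40],
  [[0,0,0],0,40],
])

```text
clock: 15.58
eef_pos: [468.0, 328.1, 63.6]
tool_rot: [-2.646, 1.543, -2.762]
force: [1.1, 0.0, -5.2]
width: 49.3
```

Run:
```python
from h import *
plan(474.3,335,15.6,-6.7)
im,d=eyes.get_image('side');cv2.imwrite('pics/s7.png',im[50:300,100:400].repeat(2,0).repeat(2,1))
```

```text
t 15.57 pos [468.  328.1  63.6] zhead -6.7 tilt [-0.026 -0.01  -1.   ] F [ 1.05  0.01 -5.25] w 49.3 q7 -0.25
shift now [47.7  8.3  6.7] roll 0.0 shift after roll [47.7  8.3  6.7]
```

View pics/s7.png

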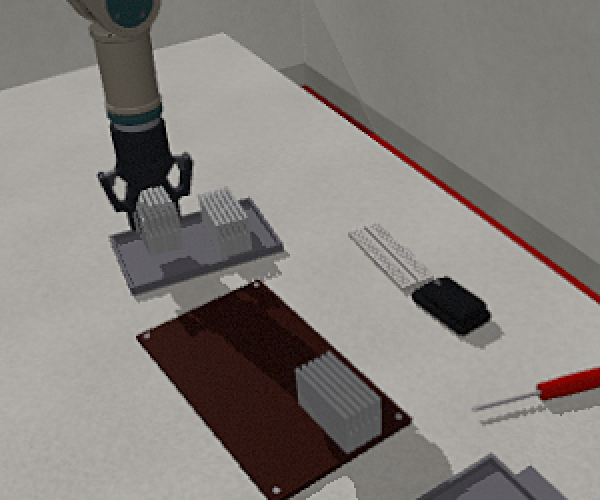

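The second sink is above the near half of the plain tray, clear of the first one at (225,220).

>>> apply_moves([
  [[15,6,4],0,40],
  [[15,3,2],0,40],
  [[8,3,0],0,40],
  [[3,0,0],0,40],
  [[0,0,0],0,40],
])

```text
clock: 16.25
eef_pos: [477.5, 339.8, 22.5]
tool_rot: [-2.666, 1.548, -2.784]
force: [-1.2, -1.1, -5.6]
width: 49.4
```

Run:
```python
from h import *
plan(474.3,335,15.6,-6.7)
```

```text
t 16.25 pos [477.5 339.8  22.5] zhead -6.77 tilt [-0.021 -0.008 -1.   ] F [-1.15 -1.13 -5.61] w 49.4 q7 -0.24
shift now [ 7.  -5.  -2.4] roll -0.07 shift after roll [ 7.  -5.  -2.4]
```

>>> apply_moves([
  [[3,-2,0],0,40],
  [[2,0,0],0,40],
  [[2,0,0],0,40],
  [[2,0,0],0,40],
])

```text
clock: 16.75
eef_pos: [477.5, 337.6, 16.2]
tool_rot: [-2.739, 1.549, -2.857]
force: [-6.2, -3.6, 19.4]
width: 49.6
```

Run:
```python
from h import *
plan(474.3,335,15.6,-6.7)
```

```text
t 16.75 pos [477.5 337.6  16.2] zhead -6.79 tilt [-0.021 -0.006 -1.   ] F [-6.24 -3.6  19.41] w 49.6 q7 -0.23
shift now [ 0.6 -2.9 -2.8] roll -0.09 shift after roll [ 0.6 -2.9 -2.8]
```

>>> apply_moves([
  [[-1,0,0],0,40],
  [[0,0,0],0,52],
  [[0,0,0],0,58],
  [[0,0,0],0,66],
  [[0,0,0],0,70],
  [[-30,0,0],0,70],
  [[-40,0,0],0,80],
  [[-40,0,0],0,85],
])

```text
clock: 17.75
eef_pos: [479.6, 337.7, 128.5]
tool_rot: [-2.682, 1.547, -2.801]
force: [0.1, -0.2, 0.2]
width: 84.7
```

Run:
```python
from h import *
plan(518,-103.8,120,4.8)
im,d=eyes.get_image('side');cv2.imwrite('pics/s8.png',im[50:300,100:400].repeat(2,0).repeat(2,1))
```

```text
t 17.75 pos [479.6 337.7 128.5] zhead -6.83 tilt [-0.022 -0.008 -1.   ] F [ 0.06 -0.24  0.24] w 84.7 q7 -0.32
shift now [  11.1 -433.7   90.8] roll -11.63 shift after roll [  11.1 -443.1    1.5]
```

View pics/s8.png

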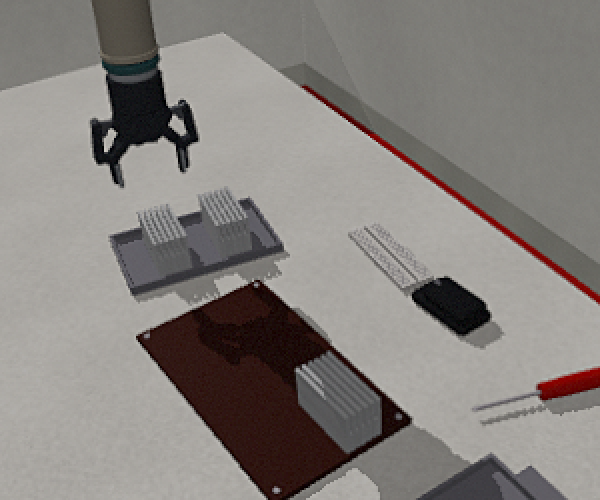

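Two sinks now stand upright in the plain tray, at about (160,240) and (225,220). Going to the right sink.

>>> apply_moves([
  [[0,0,0],-6,85],
  [[0,0,0],-6,85],
  [[0,-50,0],0,85],
  [[0,-55,0],0,85],
  [[0,-55,0],0,85],
  [[0,-55,0],0,85],
  [[0,-55,0],0,85],
  [[0,-55,0],0,85],
  [[0,-50,0],0,85],
  [[0,-30,0],0,85],
])

```text
clock: 19.05
eef_pos: [527.6, -71.3, 133.9]
tool_rot: [2.896, 1.565, 3.001]
force: [0.1, 0.1, -0.1]
width: 85.2
```

Run:
```python
from h import *
plan(516,-103.8,75,4.8)
```

```text
t 19.05 pos [527.6 -71.3 133.9] zhead 6.05 tilt [-0.006  0.001 -1.   ] F [ 0.14  0.07 -0.09] w 85.2 q7 0.56
shift now [ 59.  -31.2 -14.6] roll 1.25 shift after roll [ 59.  -31.5 -13.9]
```

>>> apply_moves([
  [[0,-24,-10],1,85],
  [[0,-2,0],0,85],
  [[25,0,-4],0,85],
  [[20,0,0],0,85],
  [[0,0,0],0,85],
])

```text
clock: 19.68
eef_pos: [517.7, -100.0, 88.1]
tool_rot: [2.682, 1.568, 2.768]
force: [-0.1, -0.6, 0.4]
width: 85.2
```

Run:
```python
from h import *
plan(516,-103.8,22,4.8)
```

```text
t 19.68 pos [ 517.7 -100.    88.1] zhead 4.89 tilt [-0.003  0.001 -1.   ] F [-0.15 -0.58  0.4 ] w 85.2 q7 0.64
shift now [66.1 -3.7 -1.8] roll 0.09 shift after roll [66.1 -3.7 -1.8]
```

>>> apply_moves([
  [[22,-2,-2],0,85],
  [[22,-1,-2],0,85],
  [[18,0,0],0,85],
  [[0,0,0],0,85],
])

```text
clock: 20.18
eef_pos: [517.7, -99.5, 27.4]
tool_rot: [0.619, 1.567, 0.71]
force: [-0.4, 0.5, -0.2]
width: 85.0
```

Run:
```python
from h import *
plan(506,-103.8,22,4.8)
```

```text
t 20.18 pos [517.7 -99.5  27.4] zhead 5.22 tilt [ 0.003  0.002 -1.   ] F [-0.37  0.54 -0.23] w 85.0 q7 0.69
shift now [  5.3  -3.2 -12.1] roll 0.42 shift after roll [  5.3  -3.3 -12. ]
```

>>> apply_moves([
  [[4,-3,-5],0,85],
  [[0,0,-4],0,85],
])

```text
clock: 20.42
eef_pos: [510.1, -103.1, 24.8]
tool_rot: [0.238, 1.565, 0.33]
force: [0.1, -0.6, 0.6]
width: 85.3
```

>>> apply_moves([
  [[0,0,-5],0,85],
])

```text
clock: 20.55
eef_pos: [505.2, -103.7, 25.4]
tool_rot: [0.167, 1.564, 0.26]
force: [-0.5, -0.0, -0.1]
width: 85.0
```

>>> apply_moves([
  [[0,0,-5],0,85],
])

```text
clock: 20.68
eef_pos: [500.5, -104.2, 25.8]
tool_rot: [0.097, 1.562, 0.19]
force: [1.0, -0.1, -1.5]
width: 84.8
```

>>> apply_moves([
  [[0,0,-5],0,85],
])

```text
clock: 20.8
eef_pos: [495.6, -104.7, 26.0]
tool_rot: [0.062, 1.562, 0.154]
force: [0.9, -0.5, -1.0]
width: 85.0
```

>>> apply_moves([
  [[0,0,-5],0,85],
])

```text
clock: 20.92
eef_pos: [490.4, -105.2, 26.0]
tool_rot: [0.053, 1.561, 0.146]
force: [0.8, 0.7, -0.8]
width: 85.2
```

>>> apply_moves([
  [[0,0,-5],0,85],
])

```text
clock: 21.05
eef_pos: [485.3, -105.8, 26.0]
tool_rot: [0.042, 1.561, 0.135]
force: [1.7, 0.8, -0.9]
width: 84.5
```

>>> apply_moves([
  [[0,0,-5],0,85],
])

```text
clock: 21.18
eef_pos: [480.0, -106.3, 26.0]
tool_rot: [0.028, 1.561, 0.121]
force: [2.1, 0.1, -1.2]
width: 85.0
```

Run:
```python
from h import *
im,d=eyes.get_image('side');cv2.imwrite('pics/s9.png',im[50:300,100:400].repeat(2,0).repeat(2,1))
plan(506,-103.8,22,4.8)
```

```text
t 21.23 pos [ 478.9 -106.4   26. ] zhead 5.28 tilt [ 0.008  0.002 -1.   ] F [0.23 0.45 0.25] w 85.1 q7 0.74
shift now [ 4.2  0.1 27.2] roll 0.48 shift after roll [ 4.2  0.3 27.2]
```

View pics/s9.png

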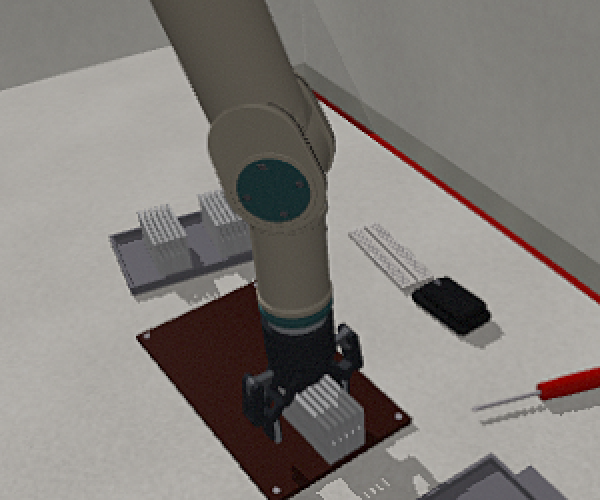

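The right sink moved freely at about 1 N, but the last two readings rose to about 2 N. A few more slow readings to settle it.

>>> apply_moves([
  [[2,0,-4],0,85],
])

```text
clock: 21.35
eef_pos: [475.7, -106.9, 24.2]
tool_rot: [0.008, 1.56, 0.1]
force: [1.7, -0.1, 1.1]
width: 85.3
```

>>> apply_moves([
  [[0,0,-4],0,85],
])

```text
clock: 21.48
eef_pos: [471.4, -107.3, 24.0]
tool_rot: [0.015, 1.561, 0.107]
force: [0.5, 0.3, -1.6]
width: 84.7
```

>>> apply_moves([
  [[0,0,-4],0,85],
])

```text
clock: 21.6
eef_pos: [467.3, -107.7, 23.9]
tool_rot: [0.005, 1.56, 0.098]
force: [2.3, 0.2, 0.2]
width: 84.9
```

>>> apply_moves([
  [[0,0,-4],0,85],
])

```text
clock: 21.72
eef_pos: [463.2, -108.2, 23.9]
tool_rot: [-0.004, 1.56, 0.089]
force: [2.1, 0.5, 0.7]
width: 84.6
```

>>> apply_moves([
  [[0,0,-4],0,85],
])

```text
clock: 21.85
eef_pos: [459.0, -108.6, 23.9]
tool_rot: [-0.005, 1.56, 0.088]
force: [2.0, 0.2, 0.0]
width: 85.0
```

>>> apply_moves([
  [[0,0,-4],0,85],
])

```text
clock: 21.98
eef_pos: [454.8, -109.0, 23.9]
tool_rot: [-0.009, 1.56, 0.083]
force: [1.0, 0.2, 0.5]
width: 85.1
```

>>> apply_moves([
  [[0,0,10],0,85],
  [[0,0,12],0,85],
  [[0,0,0],0,85],
])

```text
clock: 22.35
eef_pos: [477.0, -106.5, 23.8]
tool_rot: [0.088, 1.562, 0.18]
force: [-0.5, 0.2, 0.5]
width: 85.1
```

>>> apply_moves([
  [[0,0,-4],0,85],
])

```text
clock: 22.48
eef_pos: [473.1, -106.7, 23.6]
tool_rot: [0.076, 1.562, 0.169]
force: [-0.5, 0.3, -0.1]
width: 85.1
```

>>> apply_moves([
  [[0,0,-4],0,85],
])

```text
clock: 22.6
eef_pos: [468.3, -107.0, 23.5]
tool_rot: [0.116, 1.563, 0.209]
force: [-1.2, -0.0, 0.0]
width: 84.7
```

>>> apply_moves([
  [[0,0,-4],0,85],
])

```text
clock: 22.72
eef_pos: [463.6, -107.5, 23.5]
tool_rot: [0.146, 1.564, 0.239]
force: [0.5, -0.3, -0.1]
width: 84.8
```

>>> apply_moves([
  [[0,0,-4],0,85],
])

```text
clock: 22.85
eef_pos: [459.0, -107.9, 23.5]
tool_rot: [0.184, 1.564, 0.277]
force: [-0.9, 0.9, -0.3]
width: 85.2
```

>>> apply_moves([
  [[0,0,-4],0,85],
])

```text
clock: 22.98
eef_pos: [454.5, -108.4, 23.5]
tool_rot: [0.202, 1.564, 0.294]
force: [-0.2, -0.2, 0.0]
width: 84.9
```

>>> apply_moves([
  [[0,0,-4],0,85],
])

```text
clock: 23.1
eef_pos: [450.8, -108.9, 23.5]
tool_rot: [0.133, 1.563, 0.225]
force: [1.0, 1.4, -1.3]
width: 85.2
```

>>> apply_moves([
  [[0,0,-4],0,85],
])

```text
clock: 23.22
eef_pos: [447.0, -109.3, 23.6]
tool_rot: [0.093, 1.562, 0.185]
force: [1.5, -0.2, -0.7]
width: 85.0
```

Free-running readings average about −0.4 N, the right sink about 1.5 N and the left about 3.6 N. The right one is clearly the easy slider. I'll place it in the lugged tray, then recheck the left sink inside its tray.

>>> apply_moves([
  [[2,2,9],0,85],
  [[3,2,8],0,85],
  [[0,0,0],0,48],
  [[0,0,0],0,40],
  [[0,0,0],0,40],
  [[0,0,0],0,40],
])

```text
clock: 23.98
eef_pos: [464.6, -103.0, 18.4]
tool_rot: [0.148, 1.563, 0.241]
force: [0.7, 0.8, -1.6]
width: 49.3
```

>>> apply_moves([
  [[-10,0,0],0,40],
  [[-25,0,0],0,40],
  [[-30,0,0],0,40],
  [[-20,0,0],0,40],
  [[0,0,0],0,40],
])

```text
clock: 24.6
eef_pos: [460.1, -102.4, 105.1]
tool_rot: [1.455, 1.567, 1.547]
force: [0.1, -0.3, -6.2]
width: 49.4
```

Run:
```python
from h import *
im,d=eyes.get_image('top')
np.savez('top1.npz',im=im,d=d)
im=im.astype(int);b,g,r=im[...,0],im[...,1],im[...,2]
# short/long edges of right tray body: row-wise edges between lugs
for v in range(212,290,8):
    row=g[v,366:450]; idx=np.where(row<88)[0]; print(v,366+idx.min(),366+idx.max(), end=' | ')
print()
plan(521,-329,95,3.5)
```

```text
212 378 432 | 220 379 433 | 228 379 434 | 236 380 434 | 244 380 435 | 252 379 436 | 260 366 437 | 268 366 437 | 276 366 437 | 284 366 438 | 
t 24.65 pos [ 459.6 -102.   104.4] zhead 5.27 tilt [-0.001  0.005 -1.   ] F [ 0.82  0.07 -6.8 ] w 49.2 q7 0.82
shift now [   8.3 -231.7   40.3] roll 1.77 shift after roll [   8.3 -230.3   47.4]
```

>>> apply_moves([
  [[0,-25,4],1.5,40],
  [[0,-40,8],0,40],
  [[0,-45,9],0,40],
  [[0,-45,9],0,40],
  [[0,-40,9],0,40],
  [[0,-25,5],0,40],
  [[0,0,0],0,40],
])

```text
clock: 25.52
eef_pos: [513.2, -319.4, 90.5]
tool_rot: [2.403, 1.546, 2.471]
force: [-0.3, 0.8, -6.2]
width: 49.4
```

Run:
```python
from h import *
plan(521,-329,60,3.5)
im,d=eyes.get_image('side');cv2.imwrite('pics/s10.png',im[130:420,150:430].repeat(2,0).repeat(2,1))
```

```text
t 25.52 pos [ 513.2 -319.4   90.5] zhead 3.9 tilt [-0.019  0.015 -1.   ] F [-0.29  0.77 -6.17] w 49.4 q7 1.02
shift now [ 30.2 -10.6   7.7] roll 0.4 shift after roll [ 30.2 -10.6   7.7]
```

View pics/s10.png

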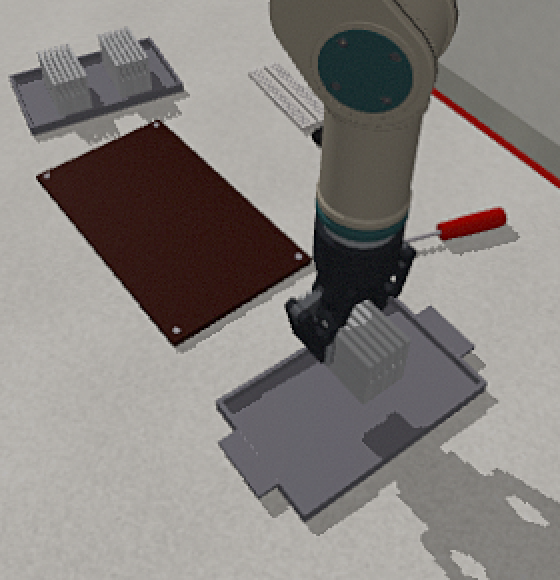

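The sink is over the lugged tray at about (370,350). Lowering.

>>> apply_moves([
  [[20,-8,5],0,40],
  [[20,-3,3],0,40],
  [[15,0,0],0,40],
  [[8,0,0],0,40],
  [[0,0,0],0,40],
])

```text
clock: 26.2
eef_pos: [518.1, -319.4, 20.6]
tool_rot: [2.285, 1.533, 2.357]
force: [-0.9, -1.1, -4.7]
width: 49.4
```

Run:
```python
from h import *
plan(521,-329,13.4,3.5)
```

```text
t 26.2 pos [ 518.1 -319.4   20.6] zhead 4.17 tilt [-0.027  0.027 -0.999] F [-0.91 -1.14 -4.73] w 49.4 q7 1.06
shift now [  6.8 -10.    2.4] roll 0.67 shift after roll [ 6.8 -9.9  2.5]
```

>>> apply_moves([
  [[0,-9,2],0,40],
  [[2,0,0],0,40],
  [[2,0,0],0,40],
])

```text
clock: 26.58
eef_pos: [521.9, -329.8, 17.8]
tool_rot: [2.272, 1.536, 2.345]
force: [1.2, 0.0, -5.8]
width: 49.5
```

>>> apply_moves([
  [[2,0,0],0,40],
])

```text
clock: 26.7
eef_pos: [522.0, -329.9, 15.9]
tool_rot: [2.268, 1.537, 2.341]
force: [0.4, 0.1, -5.2]
width: 49.7
```

Run:
```python
from h import *
plan(521,-329,13.4,3.5)
```

```text
t 26.7 pos [ 522.  -329.9   15.9] zhead 4.16 tilt [-0.024  0.024 -0.999] F [ 0.36  0.14 -5.19] w 49.7 q7 1.06
shift now [ 2.6  0.9 -0.9] roll 0.66 shift after roll [ 2.6  0.9 -0.9]
```

>>> apply_moves([
  [[2,0,0],0,40],
])

```text
clock: 26.82
eef_pos: [522.4, -330.0, 14.8]
tool_rot: [2.251, 1.538, 2.323]
force: [-2.4, 1.9, 9.1]
width: 49.7
```

>>> apply_moves([
  [[1,0,0],0,40],
])

```text
clock: 26.95
eef_pos: [522.8, -330.4, 14.9]
tool_rot: [2.239, 1.539, 2.311]
force: [-1.5, 1.5, 3.9]
width: 49.6
```

>>> apply_moves([
  [[0,0,0],0,52],
  [[0,0,0],0,58],
  [[0,0,0],0,66],
  [[0,0,0],0,75],
  [[-30,0,0],0,80],
  [[-45,0,0],0,85],
  [[-45,0,0],0,85],
])

```text
clock: 27.82
eef_pos: [524.0, -332.2, 134.6]
tool_rot: [2.287, 1.533, 2.359]
force: [1.1, -0.5, -1.3]
width: 85.2
```

Run:
```python
from h import *
im,d=eyes.get_image('side');cv2.imwrite('pics/s11.png',im[130:420,150:430].repeat(2,0).repeat(2,1))
plan(474,337,130,-6.7)
```

```text
t 27.88 pos [ 526.8 -334.9  140.7] zhead 4.13 tilt [-0.018  0.021 -1.   ] F [ 0.96 -1.71  3.26] w 84.9 q7 0.99
shift now [ 25.8 673.6  -4.2] roll 10.83 shift after roll [  25.8  660.8 -130.6]
```

View pics/s11.png

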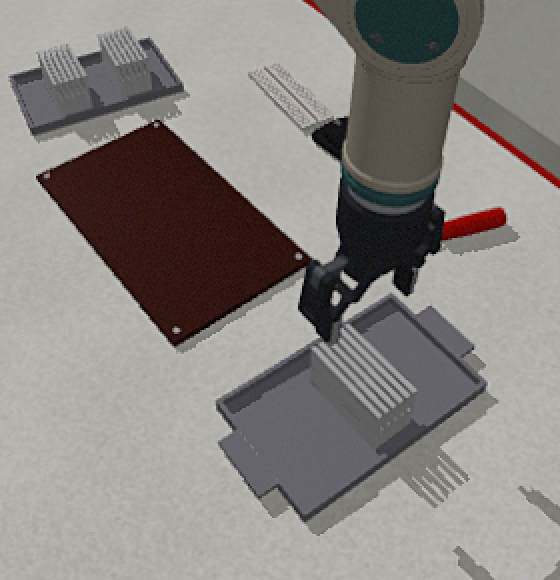

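The third sink stands upright in the lugged tray at (362,375). With 44 s left, I go back to recheck the left-hand sink's drag inside its tray.

>>> apply_moves([
  [[0,50,0],5,85],
  [[0,58,-6],5,85],
  [[0,58,-11],0,85],
  [[0,58,-11],0,85],
  [[0,58,-11],0,85],
  [[0,58,-11],0,85],
  [[0,58,-11],0,85],
  [[0,58,-11],0,85],
  [[0,58,-11],0,85],
  [[0,58,-11],0,85],
])

```text
clock: 29.12
eef_pos: [485.5, 253.9, 152.8]
tool_rot: [2.103, 1.556, 1.984]
force: [0.8, 0.1, -0.0]
width: 85.1
```

Run:
```python
from h import *
plan(474,337,140,-6.7)
```

```text
t 29.12 pos [485.5 253.9 152.8] zhead -6.82 tilt [-0.006  0.014 -1.   ] F [ 0.82  0.1  -0.02] w 85.1 q7 -0.08
shift now [ 14.   81.  -21.2] roll -0.12 shift after roll [ 14.  81. -21.]
```

>>> apply_moves([
  [[0,50,-9],0,85],
  [[0,25,-4],0,85],
  [[0,0,0],0,85],
  [[25,0,0],0,85],
  [[25,0,0],0,85],
  [[0,0,0],0,85],
])

```text
clock: 29.88
eef_pos: [479.6, 335.1, 102.2]
tool_rot: [2.052, 1.556, 1.94]
force: [-0.5, -0.9, 1.4]
width: 84.9
```

Run:
```python
from h import *
plan(477,337,22,-6.7)
```

```text
t 29.88 pos [479.6 335.1 102.2] zhead -6.43 tilt [-0.005  0.014 -1.   ] F [-0.48 -0.93  1.4 ] w 84.9 q7 -0.17
shift now [80.2  0.6 -2.3] roll 0.27 shift after roll [80.2  0.6 -2.3]
```

>>> apply_moves([
  [[25,0,-2],0,85],
  [[20,0,0],0,85],
  [[0,0,0],0,85],
])

```text
clock: 30.25
eef_pos: [480.7, 332.3, 59.7]
tool_rot: [1.751, 1.557, 1.634]
force: [-0.2, 0.5, 0.5]
width: 85.0
```

Run:
```python
from h import *
plan(477,337,22,-6.7)
```

```text
t 30.25 pos [480.7 332.3  59.7] zhead -6.74 tilt [-0.001  0.014 -1.   ] F [-0.19  0.45  0.46] w 85.0 q7 -0.12
shift now [37.8  3.7 -4.1] roll -0.04 shift after roll [37.8  3.7 -4.1]
```

>>> apply_moves([
  [[20,3,-4],0,85],
  [[16,0,-4],0,85],
  [[0,0,0],0,85],
])

```text
clock: 30.62
eef_pos: [476.2, 335.9, 26.8]
tool_rot: [1.422, 1.554, 1.301]
force: [0.1, 0.2, -0.1]
width: 84.9
```

>>> apply_moves([
  [[0,0,-5],0,85],
])

```text
clock: 30.75
eef_pos: [472.2, 336.2, 27.7]
tool_rot: [1.328, 1.553, 1.207]
force: [-0.0, -0.6, 0.4]
width: 84.5
```

>>> apply_moves([
  [[0,0,-5],0,85],
])

```text
clock: 30.88
eef_pos: [467.3, 337.0, 28.3]
tool_rot: [1.306, 1.552, 1.184]
force: [0.9, 0.7, -0.0]
width: 84.6
```

>>> apply_moves([
  [[0,0,-5],0,85],
])

```text
clock: 31.0
eef_pos: [462.1, 337.8, 28.8]
tool_rot: [1.291, 1.552, 1.17]
force: [-0.7, 0.0, 1.1]
width: 84.8
```

>>> apply_moves([
  [[0,0,-4],0,85],
])

```text
clock: 31.12
eef_pos: [459.8, 338.2, 29.5]
tool_rot: [1.112, 1.55, 0.99]
force: [5.5, -0.7, 1.7]
width: 84.9
```

>>> apply_moves([
  [[0,0,-4],0,85],
])

```text
clock: 31.25
eef_pos: [458.8, 338.4, 30.4]
tool_rot: [0.909, 1.545, 0.786]
force: [5.0, -1.2, 1.3]
width: 85.0
```

>>> apply_moves([
  [[0,0,-4],0,85],
])

```text
clock: 31.38
eef_pos: [457.7, 338.6, 31.2]
tool_rot: [0.783, 1.541, 0.659]
force: [5.4, -1.1, 2.3]
width: 84.9
```

>>> apply_moves([
  [[0,0,-4],0,85],
])

```text
clock: 31.5
eef_pos: [456.7, 338.9, 32.1]
tool_rot: [0.687, 1.535, 0.562]
force: [4.8, -1.7, 1.4]
width: 84.8
```

The left sink drags at about 5 N here, so raw is confirmed. Backing off and lifting clear.

>>> apply_moves([
  [[0,0,8],0,85],
  [[0,0,7],0,85],
  [[-30,0,0],0,85],
  [[-45,0,0],0,85],
  [[-45,0,0],0,85],
  [[-30,-20,-40],0,85],
  [[0,-45,-30],0,85],
  [[0,-45,-30],0,85],
  [[0,0,0],0,85],
  [[0,0,0],0,85],
])

```text
clock: 32.75
eef_pos: [348.5, 235.5, 180.7]
tool_rot: [0.982, 1.547, 0.859]
force: [1.0, -0.2, 0.8]
width: 85.3
```

Run:
```python
from h import *
plan(400,250,200,0)
im,d=eyes.get_image('top');cv2.imwrite('pics/t12.png',im); 
c=eyes.camera_params('top');K=np.array([[c['fx'],0,c['cx']],[0,c['fy'],c['cy']],[0,0,1]])
h,w=d.shape;uv=np.stack(np.meshgrid(np.arange(w),np.arange(h)),-1).reshape(-1,1,2).astype(float)
p=cv2.undistortPoints(uv,K,c['dist']).reshape(-1,2)
X=((np.c_[p,np.ones(len(p))]*d.reshape(-1,1)-c['t'])@c['R']).reshape(h,w,3)
for u0,u1 in((130,205),(375,445)):
    m=np.zeros((h,w),bool);m[195:305,u0:u1]=1;m&=(X[...,2]>35)&(X[...,2]<85)
    for k in big(m,3):
        if cv2.contourArea(k)<150: continue
        q=rect(k,'top',65);mm=np.zeros((h,w),np.uint8);cv2.drawContours(mm,[k],-1,1,-1)
        print(np.round(q[0],1),np.round(q[1],1),round(q[2],1),'z pct90',np.percentile(X[...,2][mm>0],90).round(1))
im,d=eyes.get_image('side');cv2.imwrite('pics/s12.png',im)
```

```text
t 32.75 pos [348.5 235.5 180.7] zhead -7.02 tilt [ 0.015  0.018 -1.   ] F [ 1.01 -0.17  0.8 ] w 85.3 q7 -0.17
shift now [-18.2  21.   49.6] roll -7.02 shift after roll [-18.2  14.8  51.8]
[572.8 321.4] [108.5  51.4] 82.5 z pct90 66.7
[475.8 330.5] [108.6  49.4] 82.9 z pct90 66.9
[ 521.9 -333.5] [ 50.8 108.5] 3.6 z pct90 66.8
```

View pics/t12.png

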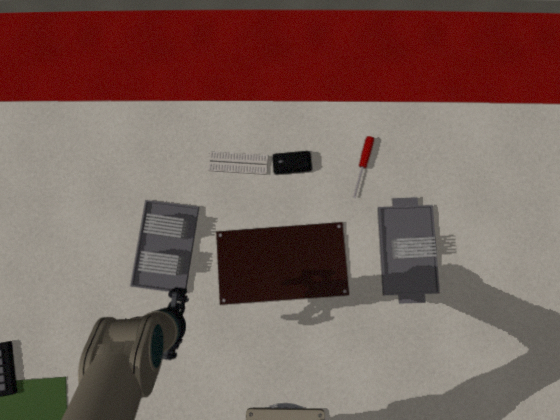

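View pics/s12.png

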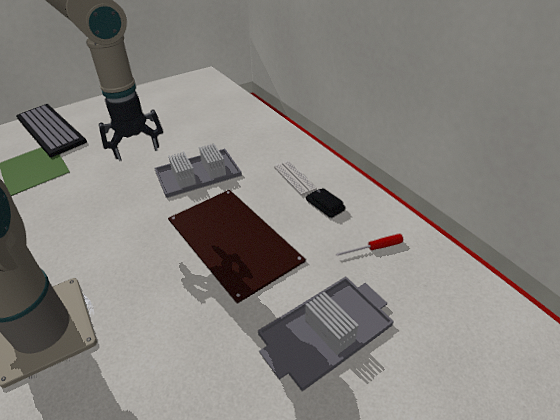

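All three sinks are in their trays. The plain tray holds two, at about (165,225) and (158,262) in the top view, and the lugged tray holds one at (413,247). Their tops are near z = 65 mm, and the breadboard, mouse and screwdriver haven't moved. Handing in.

```bash
python3 -c "
from cell import ctrl
print(ctrl.finish_job())"
```

```text
the job is handed in; nothing more can be done
None
```

I handed the job in at about 33 s, with the right-hand sink in the lugged tray as polished and the middle and left ones in the plain tray as raw. No verdict is reported.

**How I told them apart:** I slid each sink with an open finger before gripping it.

| Sink | Drag felt | Judged |
|---|---|---|
| Middle | Held at 7–8 N, then slipped a few mm at a harder push | Raw |
| Left | 3–4 N on the panel, about 5 N when rechecked in its tray | Raw |
| Right | Slid freely at about 1.5 N | Polished |

**Last checks:** All three stand upright and flat. Their tops measured about 67 mm against an expected 65 mm, and their centres are within a few mm of the intended spots. In the pictures the breadboard, mouse and screwdriver look unmoved, and the gripper is clear of everything.

**What disagreed:**
- **Right sink:** it read above the stated polished range of 0.5–0.8 N. Force noise was about ±0.7 N.
- **Left sink:** its first test read slightly under the raw range of 4–6.5 N, which is why I rechecked it in the tray.
- **Middle sink:** its reading includes some downward pressing by the finger. I did not repeat that test.

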